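# Weigh the parcel on the postal scale

### The arm

A 6-joint arm with a two-finger parallel gripper is mounted at the origin on the work surface. World frame = base frame: x ahead of the robot, y to its left, z up, the work surface at z = 0. Lengths are in m, angles in degrees, forces in N, time in s.
With the tool pointing down it reaches from about 0.375 to 0.9 m from the base axis. Payload 3.1 kg.
Tool frame: the origin (TCP) lies at the very end of the fingers, on their centre line; the grasp point (between the pads) lies 19 mm behind it; z points along the fingers, y is the line along which they close (so a half turn about z gives the same grasp; the last joint's range is limited). The gripper opens to 87 mm and grips with 3 to 60 N. Pads are 19 mm wide; open, the fingers measure 117 mm over their backs; the gripper's body (75 mm by 190 mm) begins 51 mm behind the grasp point.
Start: joints at [56.408, 30.224, 82.088, -0, 67.689, -10.227], TCP at [0.248, 0.574, 0.223] pointing down, gripper open.
Joint ranges: [-176.69, 176.69], [-43.24, 126.21], [12.49, 139.97], [-82, 262], [0, 151.66], [-163.58, 163.58]. Speed limits (degrees/s): [159.86, 159.86, 180, 180, 180, 180].

### API

Orientations are given as a 3x3 rotation matrix whose columns are the frame's x, y, z axes.
In Python, from rig import readout, cams, bot gives the robot as it stands.
- The arm moves only by the shell command python3 -m inch 'ROWS'. ROWS is JSON, a list of rows, each a list of 5 numbers: the shift along the world's x, y, z in cm, then the turn about the world's z in degrees, then the finger opening in cm, from 0 to 8.7. In form: [[dx, dy, dz, twist, fingers], ...]. A call has 1 to 10 rows; each row is the pose to reach, as a shift and turn from the pose commanded when the call began; what a row does not reach only later rows make up. A row lasts 1/12 s, in which the tool goes at most 41.7 mm and 7.16 degrees, less where a joint would pass 70% of its speed; a pose out of reach is approached as far as the arm can. A call with a gripper value outside its range is refused whole. The fingers move at their own pace and stop on an object; the grip force is fixed at half the most. Time passes only in rows, so rows that repeat a pose let the fingers close. It gives the time, the measured TCP pose, the force, the opening and the grip force at its end, in the units of the state.
- readout.read_state(): the state, without advancing time (a new reading comes with each control period).
- cams.capture(name): name is "scene" or "top" or "wrist"; returns a dict with "image" (420x560x3 uint8, blue, green, red), "intrinsics" (3x3 intrinsics, pixels), "xyz" and "rotation" of the camera in the world; the wrist camera has in their place "tool_from_camera" (4x4, takes a point from camera to tool coordinates, whose origin is the TCP and whose axes are the flange's). Camera axes: x right, y down, z forward; pixel columns grow to the right and rows downward; lengths in m; the calibration is good to about 2 mm. The wrist camera is an equidistant fisheye: a pixel r from the principal point sees the ray r / f radians off the axis. A picture is of the moment at which its call begins: read the wrist's pose just before it. There is no depth.
- bot.hand_in(): hands the job in; it is judged then, once.
The state is a dict: "time_s": time; "joint_positions": joint angles; "qvel": joint speeds; "tau": joint torques, N m; "position": TCP position; "tcp_rot": TCP orientation; "force": force on the tool from outside, world axes, zero at the start; "moment": the same for the moment, N m; "opening": opening from 0.0 (shut) to 1.0 (fully open); "grasp_force": force on a finger pad.
Only numpy, scipy, OpenCV 4.12 (cv2) and the standard library are available. Lean on these libraries where they do the work, as an engineer would, in place of code of your own. Each camera call takes 0.05 s, during which the arm holds its last target. There are 200 camera calls.

### The job

Take the blue-and-white carton off the postal scale and lay it flat in the grey tray. Then set the brown parcel with the red tape flat on the scale's round pan, right way up and centred so that no corner or edge hangs over the rim, let go of it, press the green button all the way down to print its label, and let it spring back. Do not drop or tip over either carton, and leave the other things on the desk where they are.

Things in the scene. Friction and masses are not known exactly. Their poses are not given: they have to be found in the camera images.
- pan (a point): centre of the top face of the scale's round steel pan, 156 mm across, flat, rimless, 8 mm thick, top 52 mm above the desk (z up). The scale is a low white box fixed to the desk, 170 mm wide (its y) and 245 mm deep, its top at 33 mm; its own x axis points from the console (a black display and a green button) to the pan, so the console lies on the pan's -x side, towards the robot. The scale stands turned by up to 15 degrees
- print_button_top (a point): centre of the top of the round green push button (30 mm across, on a grey housing) on the scale's console, 122 mm from the pan's axis on the scale's -x side and 50 mm to its +y side, 55 mm above the desk when up; pressed straight down
- print_button (a joint): travel of the green button in m: 0 up, 0.006 fully down; a spring pushes it back up, about 4 N at full travel
- blue_mid (a point): centre (half-way up) of the blue carton with a white band and a white label on top: a closed rigid box 110 mm long (its x), 54 mm wide (its y), 44 mm high (z up), 0.2 to 0.4 kg, loose; it starts flat on the scale's pan, turned any way
- blue_carton: the same blue carton, origin at the centre of its underside
- parcel_mid (a point): centre (half-way up) of the brown parcel: a closed rigid cardboard box 124 mm long (its x), 56 mm wide (its y), 48 mm high (z up), red tape lengthwise round it and a small white label on top, 0.25 to 0.5 kg, loose; it starts flat on the desk to one side of the scale, turned any way. Its diagonal is 136 mm, so it fits on the pan turned any way, with 10 mm to spare
- parcel: the same brown parcel, origin at the centre of its underside
- parcel_corner0 (a point): bottom corner of the brown parcel at its own x = +62 mm, y = +28 mm
- parcel_corner1 (a point): bottom corner of the brown parcel at its own x = +62 mm, y = -28 mm
- parcel_corner2 (a point): bottom corner of the brown parcel at its own x = -62 mm, y = -28 mm
- parcel_corner3 (a point): bottom corner of the brown parcel at its own x = -62 mm, y = +28 mm
- tray_in (a point): centre of the inner floor of the shallow open grey plastic tray, floor 4 mm above the desk; outside 230 mm (its x) by 190 mm (its y) and 30 mm high, walls 4 mm thick; fixed to the desk, on the side of the scale opposite to the brown parcel
- stapler: bystander: red stapler 130 mm long, 42 mm high, loose; origin under its middle
- tape_dispenser: bystander: black tape dispenser with a yellow roll, 150 mm long, 84 mm high, loose; origin under its middle
- mug: bystander: white mug 80 mm across, 90 mm high, loose; origin under its middle
There are look-alikes about, which are no part of the job. Leave any purple look-alike of the blue_carton alone.

How it is judged:
By the outcome, as a careful person would: the job done as asked, in the order asked, and still so for the second after the job is handed in, with the robot touching nothing.
It also fails if it takes over 67 s, if anything falls off the work surface, if the arm or the gripper's body presses on something with over 40 N, if the wrist force passes 120 N, or if a joint passes its speed limit or range.

## Working session

There is one attempt and no reset: what is moved stays moved. The work goes in short steps, Python scripts to look and compute and a shell command to move; the robot and the scene stay as the last step left them, time stands still between calls to the robot, and variables do not carry over. Pictures are saved under pics/ and viewed, at most 10 in all, crops included, and the job is handed in when it is done.

```bash
ls; mkdir -p pics
python3 - <<'E'
from rig import readout,cams
import cv2,numpy as np,pickle
s=readout.read_state();print(s['time_s'],s['position'],s['tcp_rot'],s['opening'])
for n in('scene','top'):
    c=cams.capture(n);cv2.imwrite(f'pics/{n}0.png',c['image']);pickle.dump(c,open(f'{n}0.pkl','wb'))
    print(n,c['intrinsics'],c['xyz'],c['rotation'])
E
```

```text
pics
0.0 [0.24741441 0.5731342  0.22154269] [[-9.17992818e-01  3.96595001e-01 -1.26131762e-03]
 [ 3.96596773e-01  9.17991090e-01 -1.83291690e-03]
 [ 4.30952652e-04 -2.18283905e-03 -9.99997525e-01]] 0.9981794691520134
scene [[412.24821895   0.         283.63467056]
 [  0.         412.24821895 206.82836365]
 [  0.           0.           1.        ]] [1.12109536 0.34760901 0.93843007] [[-0.51025252  0.67652751 -0.53099237]
 [ 0.86001156  0.40478166 -0.31069587]
 [ 0.00474167 -0.61519293 -0.78836234]]
top [[470.07233438   0.         277.51643612]
 [  0.         470.07233438 212.20362245]
 [  0.           0.           1.        ]] [ 0.36211545 -0.00535076  1.42664936] [[ 1.57304425e-03 -9.94149409e-01  1.08002211e-01]
 [-9.99913187e-01 -1.50799577e-04  1.31755672e-02]
 [-1.30821956e-02 -1.08013561e-01 -9.94063341e-01]]
```

View pics/top0.png

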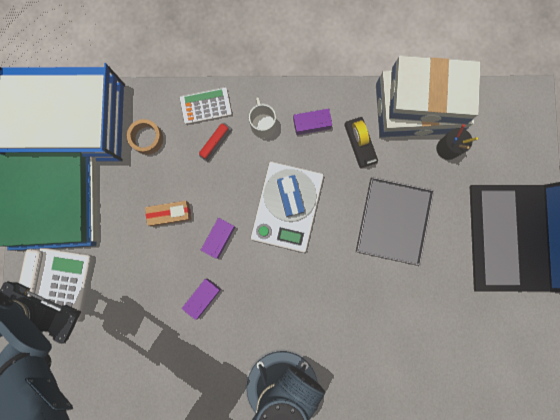

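View pics/scene0.png

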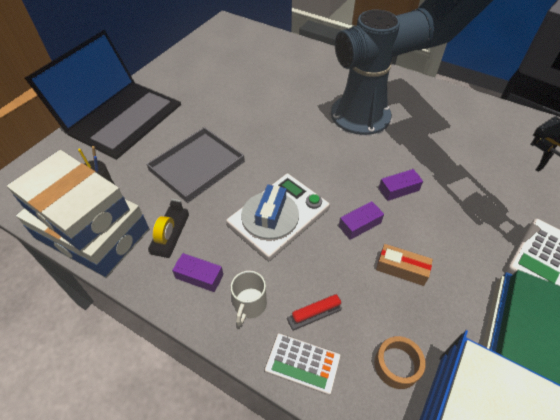

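```bash
cat > h.py <<'E'
import numpy as np,cv2,pickle
from scipy.optimize import minimize
def proj(c,P):
    q=(np.atleast_2d(P)-c['xyz'])@c['rotation'];K=c['intrinsics']
    return np.c_[q[:,0]/q[:,2]*K[0,0]+K[0,2],q[:,1]/q[:,2]*K[1,1]+K[1,2]]
def unproj(c,uv,z):
    K=c['intrinsics'];r=np.array([(uv[0]-K[0,2])/K[0,0],(uv[1]-K[1,2])/K[1,1],1])
    d=c['rotation']@r;o=np.array(c['xyz']);return o+d*(z-o[2])/d[2]
def box(x,y,a,L,W,z0,z1):
    a=np.radians(a);R=np.array([[np.cos(a),-np.sin(a)],[np.sin(a),np.cos(a)]])
    p=np.array([[L,W],[L,-W],[-L,-W],[-L,W]])/2@R.T+[x,y]
    return np.vstack([np.c_[p,np.full(4,z)] for z in(z0,z1)])
def hullmask(pts,sh=(420,560),k=4):
    m=np.zeros((sh[0]*k,sh[1]*k),np.uint8)
    h=cv2.convexHull(np.float32((pts+.5)*k-.5))
    cv2.fillConvexPoly(m,np.int32(np.round(h)),255);return cv2.resize(m,sh[::-1],interpolation=cv2.INTER_AREA)/255.
def maskof(c,lo,hi,uv,rad):
    hsv=cv2.cvtColor(c['image'],cv2.COLOR_BGR2HSV);m=cv2.inRange(hsv,lo,hi)
    r=np.zeros_like(m);cv2.circle(r,tuple(int(v) for v in uv),rad,255,-1);m&=r
    n,l,st,_=cv2.connectedComponentsWithStats(m)
    for i in range(1,n):
        if st[i,4]<6:m[l==i]=0
    ys,xs=np.nonzero(m);return np.c_[xs,ys].astype(float)
def fitbox(items,x,y,a,L,W,z0,z1):
    # items: (cam, pixel pts)
    M=[]
    for c,p in items:
        h=cv2.convexHull(np.int32(p));m=np.zeros((420,560),np.uint8);cv2.fillConvexPoly(m,h,1);M.append(m.astype(float))
    def f(v):
        return sum(np.abs(hullmask(proj(c,box(v[0],v[1],v[2]*100,L,W,z0,z1)))-m).sum() for (c,_),m in zip(items,M))
    best=min((minimize(f,[x,y,(a+d)/100],method='Nelder-Mead',options=dict(initial_simplex=np.array([[x,y,(a+d)/100],[x+.02,y,(a+d)/100],[x,y+.02,(a+d)/100],[x,y,(a+d+15)/100]]),maxiter=150)) for d in(-20,0,20)),key=lambda r:r.fun)
    return best.x*[1,1,100],best.fun,[m.sum() for m in M]
E
cat > m.py <<'E'
from h import *
T=pickle.load(open('top0.pkl','rb'));S=pickle.load(open('scene0.pkl','rb'))
blo,bhi=(100,110,40),(122,255,255)
b=unproj(T,(291,196),.09);p=unproj(T,(167,213),.045);print(b,p)
B=fitbox([(T,maskof(T,blo,bhi,(291,196),30)),(S,maskof(S,blo,bhi,(270,205),35))],b[0],b[1],0,.110,.054,.052,.096);print('blue',B)
plo,phi=(0,90,60),(20,255,255)
Pm=fitbox([(T,maskof(T,plo,phi,(167,213),35)),(S,maskof(S,plo,phi,(405,263),40))],p[0],p[1],90,.124,.056,0,.048);print('parcel',Pm)
g=[]
for c,uv in((T,(263,231)),(S,(314,200))):
    q=maskof(c,(50,80,40),(80,255,255),uv,12);g.append(unproj(c,(q.min(0)+q.max(0))/2,.053));print('btn',g[-1],len(q),np.ptp(q,axis=0))
ims=[]
for c,uv in((T,(330,200)),(S,(300,215))):
    im=cv2.resize(c['image'],None,fx=4,fy=4,interpolation=cv2.INTER_CUBIC)
    def dr(pts,col):
        cv2.polylines(im,[np.int32((pts+.5)*4)],True,col,1)
    for v,d in((B[0],(.110,.054,.052,.096)),(Pm[0],(.124,.056,0,.048))):
        P=proj(c,box(*v,*d));dr(P[:4],(0,255,255));dr(P[4:],(0,255,0))
    x0,y0=(230,150) if c is T else (215,165)
    ims.append(im[y0*4:y0*4+400,x0*4:x0*4+420])
cv2.imwrite('pics/ov.png',np.hstack(ims)[:,:800])
E
python3 m.py
```

```text
[ 0.55412499 -0.02626402  0.09      ] [0.50980261 0.34071313 0.045     ]
blue (array([ 0.55577994, -0.02479521, 15.57003494]), np.float64(370.06666666666666), [np.float64(724.0), np.float64(700.0)])
parcel (array([ 0.50782461,  0.34301673, 99.28067624]), np.float64(187.8156862745098), [np.float64(865.0), np.float64(1503.0)])
btn [0.45745754 0.05382077 0.053     ] 73 [9. 9.]
btn [0.45710026 0.05470361 0.053     ] 70 [9. 7.]
```

View pics/ov.png

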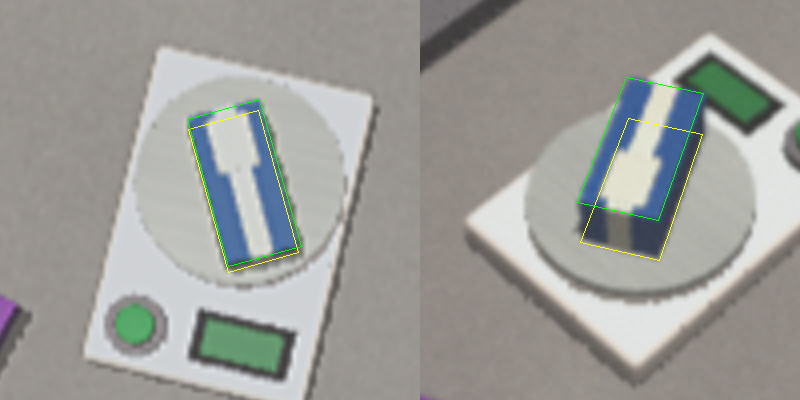

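Run:
```python
from h import *
T=pickle.load(open('top0.pkl','rb'));S=pickle.load(open('scene0.pkl','rb'))
print('pan',unproj(T,(289.5,195),.052), unproj(S,(215+160-.5, 165+50),.052))
r=[unproj(T,u,.03)[:2] for u in((372,178),(433,188),(419,264),(357,252))];print('tray',np.mean(r,0),np.round(r,3))
# refine scale yaw: white mask minAreaRect
hsv=cv2.cvtColor(T['image'],cv2.COLOR_BGR2HSV)
m=cv2.inRange(hsv,(0,0,195),(180,40,255));r=np.zeros_like(m);cv2.circle(r,(288,207),55,255,-1);m&=r
n,l,st,_=cv2.connectedComponentsWithStats(m);ys,xs=np.nonzero(l==1+st[1:,4].argmax())
pts=np.array([unproj(T,u,.033)[:2] for u in zip(xs,ys)]);print(cv2.minAreaRect(np.float32(pts*1000)))
```

```text
pan [ 0.56256613 -0.02243558  0.052     ] [0.42255094 0.22219839 0.052     ]
tray [ 0.49007485 -0.33698754] [[ 0.617 -0.271]
 [ 0.587 -0.452]
 [ 0.361 -0.403]
 [ 0.396 -0.222]]
((532.3746337890625, -14.612655639648438), (165.83253479003906, 239.55728149414062), 76.39521026611328)
```

```bash
python3 -m inch '[[15,-30,0,39,8.7],[15,-30,0,39,8.7],[15,-30,0,39,8.7],[15,-30,0,39,8.7],[15,-30,0,39,8.7],[15,-30,0,39,8.7],[15,-30,0,39,8.7],[15,-30,0,39,8.7],[15,-30,0,39,8.7]]'
python3 -m inch '[[15.8,-29.8,-3,0,8.7],[15.8,-29.8,-3,0,8.7],[15.8,-29.8,-3,0,8.7],[15.8,-29.8,-3,0,8.7],[15.8,-29.8,-3,0,8.7],[15.8,-29.8,-3,0,8.7],[15.8,-29.8,-3,0,8.7],[15.8,-29.8,-3,0,8.7],[15.8,-29.8,-3,0,8.7],[15.8,-29.8,-3,0,8.7]]'
python3 - <<'E'
from rig import readout,cams
import cv2,pickle,numpy as np
s=readout.read_state();print(s['time_s'],s['position'],np.round(s['tcp_rot'],4).tolist(),s['joint_positions'])
c=cams.capture('wrist');c['state']=s;pickle.dump(c,open('w1.pkl','wb'));cv2.imwrite('pics/w1.png',c['image']);print(c['intrinsics'],c['tool_from_camera'])
E
```

```text
time_s: 0.85
position: [0.3995, 0.2697, 0.2223]
tcp_rot: [[-0.964, -0.266, 0.0], [-0.266, 0.964, -0.002], [0.0, -0.002, -1.0]]
force: [-0.1, -0.3, -0.1]
opening: 1.003
grasp_force: 0.0
time_s: 1.68
position: [0.5569, -0.027, 0.1918]
tcp_rot: [[-0.964, -0.265, -0.0], [-0.265, 0.964, -0.0], [0.0, -0.0, -1.0]]
force: [-0.4, 0.5, 0.1]
opening: 1.002
grasp_force: 0.0
1.6833 [ 0.5569167  -0.02696264  0.19180576] [[-0.9642, -0.2653, -0.0], [-0.2653, 0.9642, -0.0002], [0.0001, -0.0001, -1.0]] [-1.42496901e+01  2.72740166e+01  9.37297528e+01 -1.07447601e-02
  5.89957467e+01 -1.19627670e+02]
[[325.1922621    0.         274.22390827]
 [  0.         325.1922621  210.47986414]
 [  0.           0.           1.        ]] [[ 1.34406426e-03 -9.56548104e-01 -2.91571463e-01  8.10050958e-02]
 [ 9.99998531e-01  9.75410432e-04  1.40972400e-03 -6.08545147e-04]
 [-1.06406697e-03 -2.91572929e-01  9.56548010e-01 -1.62833103e-01]
 [ 0.00000000e+00  0.00000000e+00  0.00000000e+00  1.00000000e+00]]
```

View pics/w1.png

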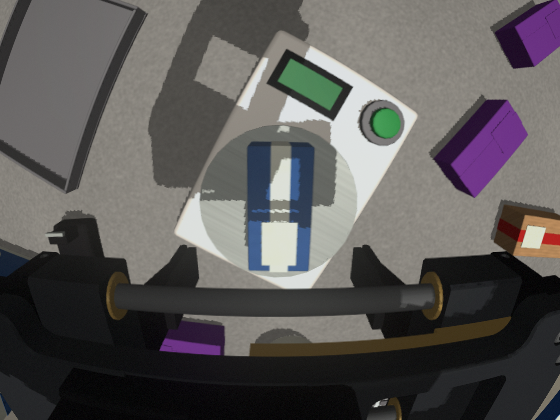

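```bash
cat >> h.py <<'E'
def wun(c,uv,z):
    K=c['intrinsics'];d=np.array([uv[0]-K[0,2],uv[1]-K[1,2]])/K[0,0];t=np.hypot(*d)
    r=np.r_[d/t*np.sin(t),np.cos(t)];A=np.array(c['tool_from_camera']);R=np.array(c['state']['tcp_rot'])
    o=R@A[:3,3]+c['state']['position'];v=R@A[:3,:3]@r;return (o+v*(z-o[2])/v[2])[:2]
E
python3 - <<'E'
from h import *
c=pickle.load(open('w1.pkl','rb'))
P=np.array([wun(c,u,.096) for u in((247,142),(314,142),(310,271),(250,271))]);print(P.round(4),P.mean(0),np.degrees(np.arctan2(*(P[3]-P[0])[::-1])))
q=maskof(c,(50,80,40),(80,255,255),(385,123),22);print('btn',wun(c,(q.min(0)+q.max(0))/2,.054))
print('pan',[wun(c,u,.052).round(4) for u in((200,205),(357,200),(282,125))])
print('tape parcel',wun(c,(534,238),.048))
E
```

```text
[[ 0.5059 -0.0638]
 [ 0.4915 -0.0124]
 [ 0.601   0.0183]
 [ 0.6152 -0.0336]] [ 0.5533845  -0.02287834] 15.439799953950613
btn [0.45552459 0.05390168]
pan [array([ 0.5818, -0.0961]), array([0.5357, 0.0516]), array([ 0.4866, -0.0392])]
tape parcel [0.51437785 0.31605169]
```

```bash
python3 -m inch '[[-0.2,0.3,-4,0,8.7],[-0.2,0.3,-8,0,8.7],[-0.2,0.3,-11.5,0,8.7],[-0.2,0.3,-13.2,0,8.7],[-0.2,0.3,-13.2,0,8.7],[-0.2,0.3,-13.2,0,4.5],[-0.2,0.3,-13.2,0,4.5],[-0.2,0.3,-13.2,0,4.5],[-0.2,0.3,-13.2,0,4.5],[-0.2,0.3,-13.2,0,4.5]]'
python3 -m inch '[[0,0,0,0,4.5],[0,0,0,0,4.5],[0,0,0,0,4.5]]'
```

```text
time_s: 2.57
position: [0.5547, -0.0213, 0.062]
tcp_rot: [[-0.963, -0.27, 0.003], [-0.27, 0.963, -0.001], [-0.002, -0.001, -1.0]]
force: [-0.6, -0.3, -0.1]
opening: 0.707
grasp_force: 0.0
time_s: 2.82
position: [0.555, -0.0219, 0.0618]
tcp_rot: [[-0.963, -0.27, 0.003], [-0.27, 0.963, -0.001], [-0.003, -0.002, -1.0]]
force: [0.3, -1.3, 6.3]
opening: 0.621
grasp_force: 29.9
```

```bash
python3 -m inch '[[0,0,1.5,0,4.5],[0,0,4,0,4.5],[0,0,7,0,4.5],[-0.5,-2.5,8,-3,4.5],[-1.2,-6,8,-7,4.5],[-1.9,-9.5,8,-11,4.5],[-2.7,-13,8,-15,4.5],[-3.4,-16.5,8,-19,4.5],[-4.1,-20,8,-22,4.5],[-4.8,-23.5,8,-25,4.5]]'
python3 -m inch '[[-0.7,-3.5,0,-3,4.5],[-1.3,-6,0,-3,4.5],[-1.7,-7.8,0,-3,4.5],[-1.7,-8,-3,-3,4.5],[-1.7,-8,-6,-3,4.5],[-1.7,-8,-9,-3,4.5],[-1.7,-8,-11,-3,4.5],[-1.7,-8,-11.8,-3,4.5],[-1.7,-8,-12.2,-3,4.5],[-1.7,-8,-12.2,-3,4.5]]'
```

```text
time_s: 3.65
position: [0.5044, -0.2571, 0.1398]
tcp_rot: [[-0.986, 0.166, -0.002], [0.166, 0.986, 0.002], [0.002, 0.002, -1.0]]
force: [1.9, 0.7, -2.0]
opening: 0.616
grasp_force: 30.0
time_s: 4.48
position: [0.4885, -0.3359, 0.0178]
tcp_rot: [[-0.977, 0.214, -0.001], [0.214, 0.977, 0.001], [0.001, 0.001, -1.0]]
force: [-0.8, -0.5, -2.8]
opening: 0.613
grasp_force: 30.0
```

```bash
python3 -m inch '[[0,0,-0.2,0,4.5],[0,0,-0.4,0,4.5],[0,0,-0.4,0,4.5],[0,0,-0.4,0,4.5]]'
```

```text
time_s: 4.82
position: [0.4893, -0.3366, 0.0155]
tcp_rot: [[-0.977, 0.214, 0.001], [0.214, 0.977, -0.001], [-0.001, -0.001, -1.0]]
force: [-0.3, 0.1, -3.6]
opening: 0.617
grasp_force: 30.0
```

```bash
python3 -m inch '[[0,0,-0.1,0,4.5],[0,0,-0.15,0,4.5],[0,0,-0.15,0,4.5]]'; python3 -m inch '[[0,0,-0.1,0,4.5],[0,0,-0.1,0,4.5],[0,0,-0.1,0,4.5]]'
```

```text
time_s: 5.07
position: [0.4891, -0.3365, 0.0138]
tcp_rot: [[-0.977, 0.214, 0.001], [0.214, 0.977, -0.001], [-0.001, -0.001, -1.0]]
force: [-1.1, 0.6, 2.3]
opening: 0.619
grasp_force: 29.9
time_s: 5.32
position: [0.4891, -0.3365, 0.0138]
tcp_rot: [[-0.977, 0.214, 0.001], [0.214, 0.977, -0.001], [-0.001, -0.001, -1.0]]
force: [-2.1, 1.3, 8.4]
opening: 0.622
grasp_force: 29.9
```

```bash
python3 -m inch '[[0,0,0.1,0,5.5],[0,0,0.1,0,6.5],[0,0,0.1,0,7.5],[0,0,0.1,0,8],[0,0,0.1,0,8],[0,0,2,0,8],[0,0,5,0,8],[0,0,9,0,8],[0,0,13,0,8],[0,0,17,0,8.7]]'
python3 -m inch '[[0.9,33,2,-60,8.7],[0.9,33,2,-60,8.7],[0.9,33,2,-60,8.7],[0.9,33,2,-60,8.7],[0.9,33,2,-60,8.7],[0.9,33,2,-60,8.7],[0.9,33,2,-60,8.7],[0.9,33,2,-60,8.7],[0.9,33,2,-60,8.7],[0.9,33,2,-60,8.7]]'
python3 -m inch '[[1,34,-2,-8,8.7],[1,34,-2,-8,8.7],[1,34,-2,-8,8.7],[1,34,-2,-8,8.7],[1,34,-2,-8,8.7],[1,34,-2,-8,8.7],[1,34,-2,-8,8.7],[1,34,-2,-8,8.7],[1,34,-2,-8,8.7],[1,34,-2,-8,8.7]]'
python3 - <<'E'
from rig import readout,cams
import cv2,pickle,numpy as np
s=readout.read_state();print(s['time_s'],s['position'],np.round(s['tcp_rot'],4).tolist(),s['joint_positions'])
c=cams.capture('wrist');c['state']=s;pickle.dump(c,open('w2.pkl','wb'))
t=cams.capture('top');pickle.dump(t,open('t2.pkl','wb'))
cv2.imwrite('pics/w2.png',np.hstack([c['image'][:,:540],cv2.resize(t['image'][165:305,240:325],(255,420))]))
E
```

```text
time_s: 6.15
position: [0.4884, -0.3358, 0.1832]
tcp_rot: [[-0.977, 0.214, -0.001], [0.214, 0.977, 0.001], [0.001, 0.001, -1.0]]
force: [-0.8, -0.8, -0.5]
opening: 0.945
grasp_force: 0.0
time_s: 6.98
position: [0.497, -0.0026, 0.2021]
tcp_rot: [[-0.305, 0.952, -0.001], [0.952, 0.305, 0.001], [0.001, -0.0, -1.0]]
force: [-0.4, -0.9, 0.7]
opening: 1.003
grasp_force: 0.0
time_s: 7.82
position: [0.5081, 0.3364, 0.1813]
tcp_rot: [[-0.173, 0.985, 0.001], [0.985, 0.173, 0.001], [0.0, 0.001, -1.0]]
force: [0.8, -0.6, -0.3]
opening: 0.999
grasp_force: 0.0
7.8167 [0.50808033 0.33636492 0.18134539] [[-0.1726, 0.985, 0.0006], [0.985, 0.1726, 0.0006], [0.0005, 0.0007, -1.0]] [2.30010987e+01 3.17426051e+01 8.68095438e+01 1.94955071e-02
 6.14020507e+01 1.30527108e+01]
```

View pics/w2.png

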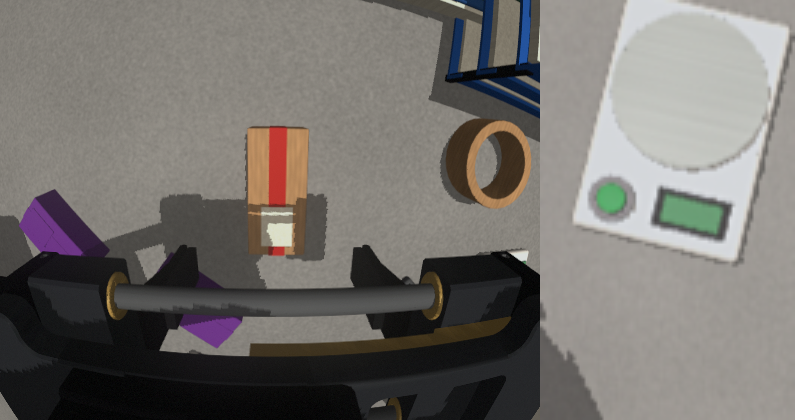

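Run:
```python
from h import *
c=pickle.load(open('w2.pkl','rb'));T=pickle.load(open('t2.pkl','rb'))
P=np.array([wun(c,u,.048) for u in((247,128),(308,128),(307,254),(250,254))]);print(P.round(4),P.mean(0),[np.degrees(np.arctan2(*(P[b]-P[a])[::-1])) for a,b in((0,3),(1,2))])
hsv=cv2.cvtColor(T['image'],cv2.COLOR_BGR2HSV)
crop=hsv[165:225,262:325];print(crop[30,25:35].tolist(),hsv[225,290].tolist(),hsv[170,275].tolist())
# pan mask: warmer tint than bluish-white scale body
b,g,r=[T['image'][...,i].astype(int) for i in range(3)]
m=((g-b)>2).astype(np.uint8);roi=np.zeros_like(m);cv2.circle(roi,(290,195),30,1,-1);m&=roi
m=cv2.morphologyEx(m,cv2.MORPH_OPEN,np.ones((3,3)));n,l,st,_=cv2.connectedComponentsWithStats(m);k=l==1+st[1:,4].argmax()
h=cv2.findContours(k.astype(np.uint8),0,1)[0][0];e=cv2.fitEllipse(h);print(e,k.sum(),unproj(T,e[0],.052))
```

```text
[[0.4716 0.3986]
 [0.5259 0.4083]
 [0.5497 0.2871]
 [0.4935 0.2772]] [0.51017206 0.34281546] [np.float64(-79.80692093622005), np.float64(-78.93336070496511)]
[[36, 7, 193], [36, 7, 193], [42, 7, 194], [42, 7, 193], [42, 7, 193], [36, 7, 192], [40, 8, 192], [45, 8, 193], [48, 7, 192], [42, 7, 191]] [105, 7, 219] [110, 7, 219]
((290.1263427734375, 195.1773681640625), (50.0085334777832, 54.43971252441406), 107.72579956054688) 2187 [ 0.56203667 -0.02428369  0.052     ]
```

```bash
python3 -m inch '[[0.1,0.65,-3.5,1,8.7],[0.1,0.65,-7,1,8.7],[0.1,0.65,-11,1,8.7],[0.1,0.65,-14.5,1,8.7],[0.1,0.65,-16.5,1,8.7],[0.1,0.65,-17.1,1,8.7],[0.1,0.65,-17.1,1,8.7],[0.1,0.65,-17.1,1,4.7],[0.1,0.65,-17.1,1,4.7],[0.1,0.65,-17.1,1,4.7]]'
python3 -m inch '[[0,0,0,0,4.7],[0,0,0,0,4.7],[0,0,0,0,4.7],[0,0,0,0,4.7],[0,0,0,0,4.7]]'
```

```text
time_s: 8.75
position: [0.5104, 0.3405, 0.0132]
tcp_rot: [[-0.184, 0.983, 0.004], [0.983, 0.184, 0.001], [0.001, 0.004, -1.0]]
force: [0.6, -0.4, 0.8]
opening: 0.854
grasp_force: 0.0
time_s: 9.17
position: [0.5096, 0.3407, 0.012]
tcp_rot: [[-0.185, 0.983, 0.002], [0.983, 0.185, 0.001], [0.0, 0.002, -1.0]]
force: [1.0, 0.4, 5.9]
opening: 0.646
grasp_force: 29.9
```

```bash
python3 -m inch '[[0,0,1.5,0,4.7],[0,0,4,0,4.7],[0,0,7.5,0,4.7],[0,0,10.5,0,4.7],[0.3,-2,12,0,4.7],[0.8,-5.5,12,0,4.7],[1.3,-9,12,0,4.7],[1.8,-12.5,12,0,4.7],[2.3,-16,12,0,4.7],[2.8,-19.5,12,0,4.7]]'
python3 -m inch '[[0.5,-3.5,0,0,4.7],[1,-7,0,0,4.7],[1.5,-10.5,0,0,4.7],[2,-13.5,0,0,4.7],[2.4,-16,0,0,4.7],[2.5,-17.1,0,0,4.7],[2.5,-17.1,-2,0,4.7],[2.5,-17.1,-4,0,4.7],[2.5,-17.1,-5,0,4.7],[2.5,-17.1,-5,0,4.7]]'
python3 - <<'E'
from rig import readout,cams
import cv2,pickle,numpy as np
s=readout.read_state();print(s['time_s'],s['position'],s['force'])
c=cams.capture('wrist');c['state']=s;pickle.dump(c,open('w3.pkl','wb'))
t=cams.capture('scene');pickle.dump(t,open('s3.pkl','wb'))
cv2.imwrite('pics/w3.png',np.hstack([c['image'][:300,120:440],cv2.resize(t['image'][140:260,190:340],(480,384))[:300]]))
E
```

```text
time_s: 10.0
position: [0.5352, 0.1438, 0.1299]
tcp_rot: [[-0.185, 0.983, -0.003], [0.983, 0.185, -0.0], [0.0, -0.003, -1.0]]
force: [0.7, 0.6, -4.8]
opening: 0.641
grasp_force: 29.8
time_s: 10.83
position: [0.5587, -0.0246, 0.078]
tcp_rot: [[-0.185, 0.983, -0.008], [0.983, 0.185, 0.002], [0.004, -0.007, -1.0]]
force: [-0.6, 0.2, -3.8]
opening: 0.639
grasp_force: 29.8
10.8333 [ 0.55870211 -0.02460724  0.07801063] [-0.57840262  0.17169872 -3.82363605]
```

View pics/w3.png

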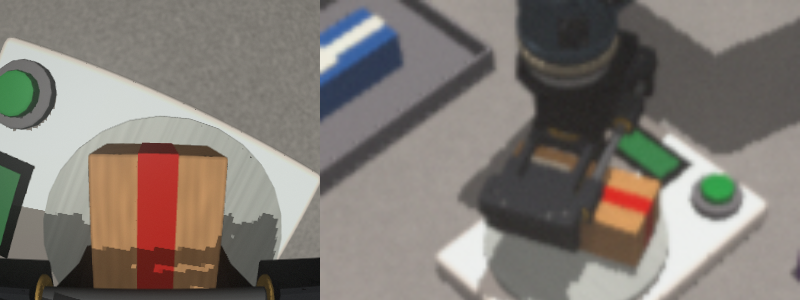

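Run:
```python
from h import *
from scipy.optimize import least_squares
c=pickle.load(open('w3.pkl','rb'))
A=wun(c,(209,153),.114);B=wun(c,(346,156.5),.114);d=(B-A)/np.linalg.norm(B-A);n=np.array([d[1],-d[0]])
m=(A+B)/2
if n@(c['state']['position'][:2]-m)<0:n=-n
print('width',np.linalg.norm(B-A),'centre',m+.062*n,'yaw',np.degrees(np.arctan2(*n[::-1])))
pp=np.array([wun(c,(u+120,v),.052) for u,v in((43,215),(55,175),(90,136),(165,116),(230,136),(268,175),(281,225))])
r=least_squares(lambda v:np.hypot(*(pp-v).T)-.078,[.56,-.02]);print('pan',r.x,r.fun.round(4))
```

```text
width 0.0544755313921633 centre [ 0.55784698 -0.02267312] yaw -80.6340292722975
pan [ 0.56230969 -0.02242424] [-0.0004  0.0003  0.0007 -0.0005 -0.0004  0.0004  0.0002]
```

```bash
python3 -m inch '[[0.3,0,-0.4,0,4.7],[0.4,0,-0.7,0,4.7],[0.4,0,-1,0,4.7],[0.4,0,-1.1,0,4.7],[0.4,0,-1.1,0,4.7]]'; python3 -m inch '[[0,0,-0.1,0,4.7],[0,0,-0.2,0,4.7],[0,0,-0.2,0,4.7]]'
```

```text
time_s: 11.35
position: [0.5657, -0.0256, 0.07]
tcp_rot: [[-0.185, 0.983, -0.0], [0.983, 0.185, 0.0], [0.0, -0.0, -1.0]]
force: [-0.0, 0.1, -3.8]
opening: 0.643
grasp_force: 29.8
time_s: 11.6
position: [0.5657, -0.0258, 0.068]
tcp_rot: [[-0.185, 0.983, -0.0], [0.983, 0.185, 0.0], [0.0, -0.0, -1.0]]
force: [1.1, -0.1, -4.6]
opening: 0.643
grasp_force: 29.8
```

```bash
python3 -m inch '[[-0.25,0.1,-0.1,0,4.7],[-0.25,0.1,-0.2,0,4.7],[-0.25,0.1,-0.2,0,4.7],[-0.25,0.1,-0.2,0,4.7]]'; python3 -m inch '[[0,0,-0.1,0,4.7],[0,0,-0.15,0,4.7],[0,0,-0.15,0,4.7]]'
```

```text
time_s: 11.93
position: [0.5632, -0.0247, 0.066]
tcp_rot: [[-0.185, 0.983, -0.0], [0.983, 0.185, 0.0], [0.0, -0.0, -1.0]]
force: [0.4, -1.0, -4.1]
opening: 0.643
grasp_force: 29.8
time_s: 12.18
position: [0.5633, -0.0248, 0.0644]
tcp_rot: [[-0.185, 0.983, -0.0], [0.983, 0.185, 0.0], [0.0, -0.0, -1.0]]
force: [0.1, 0.2, -4.0]
opening: 0.646
grasp_force: 29.8
```

```bash
python3 -m inch '[[0,0,-0.07,0,4.7],[0,0,-0.1,0,4.7],[0,0,-0.1,0,4.7]]'; python3 -m inch '[[0,0,-0.05,0,4.7],[0,0,-0.1,0,4.7],[0,0,-0.1,0,4.7]]'
```

```text
time_s: 12.43
position: [0.5634, -0.0248, 0.0641]
tcp_rot: [[-0.185, 0.983, 0.0], [0.983, 0.185, -0.0], [-0.0, 0.0, -1.0]]
force: [-1.4, -0.5, 1.1]
opening: 0.641
grasp_force: 29.8
time_s: 12.68
position: [0.5634, -0.0248, 0.064]
tcp_rot: [[-0.185, 0.983, 0.001], [0.983, 0.185, -0.0], [-0.0, 0.001, -1.0]]
force: [-3.7, -0.5, 8.9]
opening: 0.644
grasp_force: 29.8
```

```bash
python3 -m inch '[[0,0,0.15,0,5.8],[0,0,0.15,0,6.3],[0,0,0.15,0,7],[0,0,0.15,0,7.5],[0,0,0.15,0,7.5],[0,0,2,0,7.5],[0,0,4.5,0,7.5],[0,0,7.5,0,7.5],[0,0,10,0,7.5],[0,0,10,0,7.5]]'
python3 -m inch '[[-3,2.2,0,0,4],[-6,4.5,0,0,0],[-9,6.7,0,0,0],[-10.6,7.9,0,0,0],[-10.6,7.9,0,0,0],[-10.6,7.9,-3,0,0],[-10.6,7.9,-5,0,0],[-10.6,7.9,-6.5,0,0],[-10.6,7.9,-6.5,0,0],[-10.6,7.9,-6.5,0,0]]'
python3 - <<'E'
from rig import readout,cams
import cv2,pickle,numpy as np
s=readout.read_state();print(s['time_s'],s['position'],s['force'],s['opening'])
c=cams.capture('wrist');c['state']=s;pickle.dump(c,open('w4.pkl','wb'))
t=cams.capture('top');pickle.dump(t,open('t4.pkl','wb'));u=cams.capture('scene');pickle.dump(u,open('s4.pkl','wb'))
z=lambda i:cv2.resize(i,(400,300))
cv2.imwrite('pics/w4.png',np.vstack([np.hstack([z(c['image']),z(t['image'][155:245,240:360])]),np.hstack([z(u['image'][150:240,220:340]),z(t['image'][140:290,330:530])])]))
E
```

```text
time_s: 13.52
position: [0.5669, -0.0255, 0.1674]
tcp_rot: [[-0.185, 0.983, 0.01], [0.983, 0.185, -0.002], [-0.004, 0.009, -1.0]]
force: [0.5, -0.3, 0.6]
opening: 0.859
grasp_force: 0.0
time_s: 14.35
position: [0.4575, 0.0539, 0.0967]
tcp_rot: [[-0.184, 0.983, -0.002], [0.983, 0.184, 0.0], [0.0, -0.002, -1.0]]
force: [0.4, -0.3, -1.1]
opening: 0.19
grasp_force: 0.0
14.35 [0.45754656 0.05390842 0.09672233] [ 0.35945798 -0.25281812 -1.10944006] 0.19040563173238811
```

View pics/w4.png

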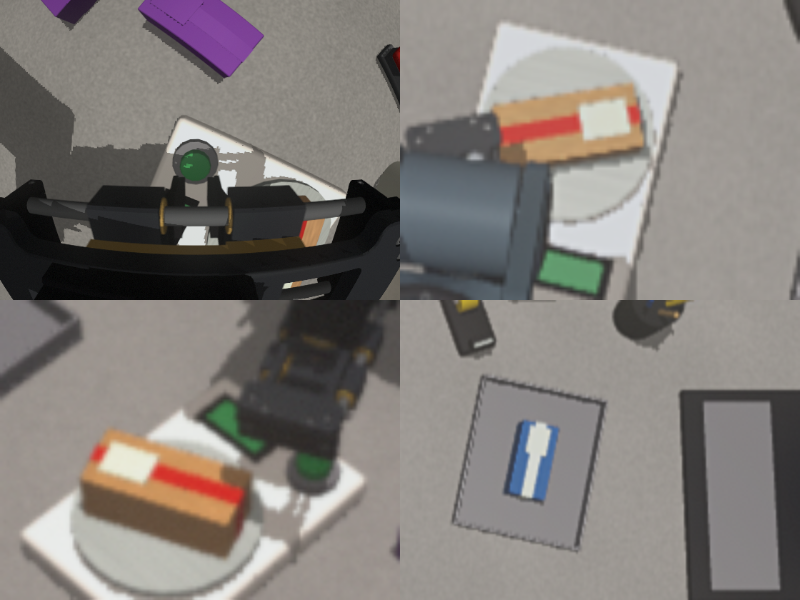

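```bash
python3 -m inch '[[-0.05,0,-1,0,0],[-0.05,0,-2.5,0,0],[-0.05,0,-3.2,0,0],[-0.05,0,-3.6,0,0],[-0.05,0,-3.8,0,0],[-0.05,0,-4,0,0],[-0.05,0,-4,0,0]]'; python3 -m inch '[[0,0,-0.2,0,0],[0,0,-0.4,0,0],[0,0,-0.5,0,0],[0,0,-0.5,0,0]]'
```

```text
time_s: 15.08
position: [0.4571, 0.0542, 0.0577]
tcp_rot: [[-0.185, 0.983, 0.0], [0.983, 0.185, -0.0], [-0.0, 0.0, -1.0]]
force: [0.5, -0.2, 0.4]
opening: 0.009
grasp_force: 0.0
time_s: 15.42
position: [0.4573, 0.0542, 0.0527]
tcp_rot: [[-0.184, 0.983, 0.001], [0.983, 0.184, -0.0], [-0.0, 0.001, -1.0]]
force: [1.0, 0.6, 1.9]
opening: 0.007
grasp_force: 1.1
```

```bash
python3 -m inch '[[0,0,-0.2,0,0],[0,0,-0.3,0,0],[0,0,-0.4,0,0],[0,0,-0.4,0,0]]'; python3 -m inch '[[0,0,-0.1,0,0],[0,0,-0.2,0,0],[0,0,-0.2,0,0]]'
```

```text
time_s: 15.75
position: [0.4573, 0.0542, 0.0493]
tcp_rot: [[-0.185, 0.983, 0.001], [0.983, 0.185, -0.0], [-0.0, 0.001, -1.0]]
force: [-0.1, -0.4, 9.9]
opening: 0.005
grasp_force: 4.9
time_s: 16.0
position: [0.4574, 0.0542, 0.0489]
tcp_rot: [[-0.185, 0.983, 0.002], [0.983, 0.185, -0.0], [-0.001, 0.002, -1.0]]
force: [-3.0, -0.2, 27.7]
opening: 0.004
grasp_force: 13.4
```

```bash
python3 -m inch '[[0,0,0.5,0,0],[0,0,1.5,0,0],[0,0,4,0,0],[0,0,8,0,0],[0,0,12,0,0],[0,0,15,0,0],[0,4,16,0,0],[0,8,16,0,0],[0,12,16,0,0],[0,16,16,0,0]]'
python3 -m inch '[[0,4,0,0,0],[0,8,0,0,0],[0,12,0,0,0],[0,16,0,0,0],[0,19,0,0,0],[0,20,0,0,0],[0,20,0,0,0],[0,20,0,0,0]]'
python3 - <<'E'
from rig import readout,cams
from h import *
s=readout.read_state();print(s['time_s'],s['position'],s['force'])
T=cams.capture('top');S=cams.capture('scene')
plo,phi=(0,90,60),(20,255,255);pc=proj(S,[[.562,-.0235,.076]])[0]
P=fitbox([(T,maskof(T,plo,phi,(290,193),35)),(S,maskof(S,plo,phi,pc,45))],.562,-.0235,100,.124,.056,.052,.1);print(P)
print('corner radii',np.hypot(*(box(*P[0],.124,.056,.052,.1)[:4,:2]-[.5622,-.023]).T))
ims=[]
a=np.linspace(0,2*np.pi,100);ring=np.c_[.5622+.078*np.cos(a),-.023+.078*np.sin(a),np.full(100,.052)]
for c,(x0,y0) in((T,(240,150)),(S,(215,165))):
    im=cv2.resize(c['image'],None,fx=4,fy=4,interpolation=cv2.INTER_CUBIC);Q=proj(c,box(*P[0],.124,.056,.052,.1))
    for p,col in((Q[:4],(0,255,255)),(Q[4:],(0,255,0)),(proj(c,ring),(255,0,255))):cv2.polylines(im,[np.int32((p+.5)*4)],True,col,1)
    ims.append(im[y0*4:y0*4+400,x0*4:x0*4+400])
cv2.imwrite('pics/fin.png',np.hstack(ims))
E
```

```text
time_s: 16.83
position: [0.4562, 0.2155, 0.2067]
tcp_rot: [[-0.183, 0.983, -0.0], [0.983, 0.183, -0.0], [-0.0, -0.0, -1.0]]
force: [0.2, -0.3, 0.3]
opening: 0.003
grasp_force: 0.0
time_s: 17.5
position: [0.456, 0.4133, 0.2056]
tcp_rot: [[-0.186, 0.983, -0.002], [0.983, 0.186, -0.002], [-0.002, -0.002, -1.0]]
force: [0.1, -0.1, 0.3]
opening: 0.007
grasp_force: 0.0
17.5 [0.45598665 0.41331694 0.20564118] [ 0.13398877 -0.08068528  0.33872041]
(array([ 5.62083983e-01, -2.32841945e-02,  9.95614029e+01]), np.float64(227.2705882352941), [np.float64(858.0), np.float64(1275.0)])
corner radii [0.06785855 0.06772505 0.06820121 0.06833378]
```

View pics/fin.png

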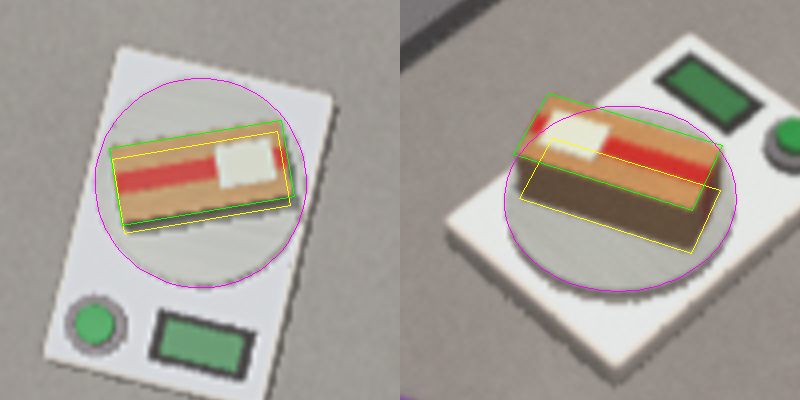

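The parcel sits flat, its bottom corners about 68 mm from the pan's axis against a 78 mm rim. The button looks up again in both views.

```bash
python3 -c "
from rig import bot
print(bot.hand_in())"
```

```text
the job is handed in; nothing more can be done
None
```

The job is handed in at about 17.5 s: the blue carton lies flat in the tray, the parcel is centred on the pan to within about 3 mm, and the button was pressed to its stop (27.7 N read) and released.

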